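# Set the dosing pump's flywheel to its mark and switch it on over the splash guard

### The arm

A 6-joint arm with a two-finger parallel gripper is mounted at the origin on the work surface. World frame = base frame: x ahead of the robot, y to its left, z up, the work surface at z = 0. Lengths are in m, angles in rad, forces in N, time in s.
With the tool pointing down it reaches from about 0.325 to 0.9 m from the base axis. Payload 6.1 kg.
Tool frame: the origin (TCP) lies midway between the tips of the shut fingers; the grasp point (between the pads) lies 19 mm behind it; z points along the fingers, y is the line along which they close (so a half turn about z gives the same grasp; the last joint's range is limited). The gripper opens to 85 mm and grips with 20 to 120 N. Pads are 22 mm wide; open, the fingers measure 114 mm over their backs; the gripper's body (76 mm by 85 mm) begins 54 mm behind the grasp point. The pads swing forward as they close: fully open they stand 13 mm farther back than shut.
Start: joints at [0.983, 0.22, 1.526, -0, 1.395, -0.126], TCP at [0.278, 0.56, 0.231] pointing down, gripper open.
Joint ranges: [-2.98, 2.98], [-0.91, 2.08], [0.09, 2.57], [-1.24, 4.39], [0.2, 2.65], [-2.68, 2.68]. Speed limits (rad/s): [2.57, 2.57, 3.01, 3.14, 3.14, 3.14].

### API

Orientations are given as [roll, pitch, yaw] about the fixed x, y, z axes, in that order (R = Rz(yaw) Ry(pitch) Rx(roll)).
In Python, from plant import movep, move_l, set_joints, gripper_to, hold, inverse_kinematics, observe, get_image, get_calibration, Unreachable, job_done gives the robot as it stands. Calls block until the motion is done:
- movep(position, orientation): joint-space move of the TCP to a pose.
- move_l(position, feed=0.15, rotation=None, max_force=None): straight line of the TCP; rotation=None keeps the orientation; feed is the mean speed in m/s. With max_force (N) it stops when the force on the tool has changed by that much, and returns True; else False.
- set_joints(angles): joint-space move.
- gripper_to(opening, f_grip=None): finger opening in m; f_grip is the grip in N (None keeps the last); returns when the fingers have stopped.
- hold(seconds).
- inverse_kinematics(position, orientation): joint angles nearest the present ones, or None.
- observe(): the state.
- get_image(name): name is "scene" or "top" or "wrist"; returns (picture, depth): 420x560x3 uint8, red, green, blue; 420x560 float32, m along the optical axis (not along the pixel's ray), 0 where there is no reading.
- get_calibration(name): a dict with "intrinsics" (3x3 intrinsics, pixels), "dist_coeffs" ([k1, k2, p1, p2, k3] as OpenCV has them; the pictures are not rectified), "world_from_camera" (4x4, takes a point from camera to world coordinates). Camera axes: x right, y down, z forward; pixel columns grow to the right and rows downward; lengths in m; the calibration is good to about 2 mm. A picture is of the moment at which its call begins: read the wrist's pose just before it. get_calibration takes no time and is no camera call; for the wrist camera it gives the pose at the moment of the call.
A pose or a line that the arm cannot do raises Unreachable and nothing moves.
- job_done(): hands the job in; it is judged then, once.
The state is a dict: "time_s": time; "q": joint angles; "joint_velocities": joint speeds; "joint_torque": joint torques, N m; "eef_pos": TCP position; "tcp_rot": TCP orientation; "ft_force": force on the tool from outside, world axes, zero at the start; "torque": the same for the moment, N m; "opening": finger opening in m; "grasp_force": force on a finger pad.
Only numpy, scipy, OpenCV 4.12 (cv2) and the standard library are available. Lean on these libraries where they do the work, as an engineer would, in place of code of your own. Each camera call takes 0.05 s, during which the arm holds its last target. There are 200 camera calls.

### The job

Get the dosing pump ready and start it: turn its flywheel by the rim until the engraved mark faces the fixed pointer, and let go. Then take the bent rod from its rest, reach over the splash guard with it and push the toggle switch behind the guard fully over, away from the guard, without touching the switch with the gripper. Finally lay the rod back in both forks of its rest as you found it, leaving the mark at the pointer and the other things on the bench where they stand.

Things in the scene. Friction and masses are not known exactly. Their poses are not given: they have to be found in the camera images.
- pump: dosing pump, fixed: white housing 230 x 170 x 70 mm tall, a flat flywheel on top, steel fluid head at the far end. Origin on the bench under the wheel's axle; the pointer lies towards its +x, z up. Housing reaches 105 mm to -x, 125 mm to +x, 85 mm to either side; the fluid head goes on to 170 mm in +x
- flywheel: the pump's aluminium wheel, cup shaped, open upward, 140 mm outer diameter, turning on an upright axle; about 1 N turns it at the rim, it stays where left and has no stop within a turn. Upright rim 8 mm thick (radius 62 to 70 mm), top edge 112 mm above the bench, 26 mm above the web inside, 42 mm above the housing outside. Origin on the axle, 76 mm up; +x points to the engraved mark
- mark (a point): the single engraved mark, a dark radial line 4 mm wide across web and rim and down the outside of the rim; this point is on top of the rim, 66 mm from the axle, 112 mm above the bench
- wheel_centre (a point): point on the wheel's axle at the height of the rim's top, 112 mm above the bench. Below it the hub, 28 mm wide, top 102 mm above the bench, in the web whose top is 86 mm above the bench. A thin flange of 147 mm diameter runs round the wheel's foot
- pointer_tip (a point): tip of the fixed pointer, a dark steel cone 23 mm long on a steel post (16 x 18 mm, top 118 mm above the bench) at the far edge of the housing; the tip is 77 mm from the axle and 108 mm above the bench, aimed at the axle
- station: power station, fixed: base plate 220 x 180 x 12 mm; grey sheet splash guard in front (69 to 65 mm to -x, 160 mm wide, 120 mm tall) with side wings as tall, 76 mm to either side, reaching to 33 mm +x; behind it a toggle on a black block (40 x 44 mm, top 42 mm up), then a white box (60 to 120 mm to +x, 62 mm tall). Origin on the bench under the toggle's pivot, +x from guard to box, y along the guard
- lever: the toggle lever, a steel stem 8 mm thick with a 14 mm ball, pivoting 42 mm above the bench about the station's y axis; ball centre 50 mm from the pivot. Starts leaning about 0.45 rad towards the guard (off), at most 0.12 rad less; swings to 0.45 rad away from the guard (on), where it stops; about 1 N at the ball moves it and it stays where left
- lever_tip (a point): centre of the toggle's ball; off: about 22 mm towards the guard from the pivot and 87 mm above the bench; fully on: 22 mm away from the guard, 87 mm above the bench
- rest: rod rest, fixed: base 170 x 70 x 10 mm with two upright steel forks 6 mm thick, open upward. Origin on the bench below the rod's grip, +x along the resting rod towards its leg. Fork under the handle 45 mm to -x: slot 22 mm wide, floor 121 mm, prongs 143 mm above the bench; fork under the shank 75 mm to +x: slot 18 mm wide, floor 126.5 mm, prongs 148.5 mm above the bench
- rest_seat (a point): where the rod's origin is when it lies in the rest: on the rest's axis, 130 mm above the bench
- rod: loose bent rod, about 160 g: black handle 100 x 14 x 18 mm (length, width, height), then a 7 mm steel shank, bent square down into a leg. Origin in the handle on the rod's axis, the place to grip (near the balance point); +x along the shank, z up when in the rest. Handle from 60 mm to -x to 40 mm to +x; leg 120 mm to +x, reaching 100 mm below the axis
- rod_tip (a point): lower end of the rod's leg, 120 mm to +x and 100 mm below the rod's origin; 30 mm above the bench in the rest
- amber_bottle: bystander: brown glass bottle, 64 mm across, 130 mm tall; origin at the underside
- beaker: bystander: empty glass beaker, 68 mm across, 85 mm tall; origin at the underside
- vial: bystander: small capped vial, 26 mm across, 48 mm tall; origin at the underside
- wrench: bystander: steel wrench, 150 mm long, lying flat; origin at the underside, middle of its length
- jar: bystander: low white jar, 52 mm across, 60 mm tall; origin at the underside
- fitting: bystander: turned steel fitting, 32 mm across, 34 mm tall; origin at the underside
Not all that is in view belongs to the job. Of the things shaped like the rod, the black one is meant. Of the things that look like the rest, the larger one is meant.

How it is judged:
By the outcome, as a careful person would: the job done as asked, in the order asked, and still so for the second after the job is handed in, with the robot touching nothing.
It also fails if it takes over 72 s, if anything falls off the work surface, if the arm or the gripper's body presses on something with over 40 N, if the wrist force passes 120 N, or if a joint passes its speed limit or range.

## Working session

There is one attempt and no reset: what is moved stays moved. The work goes in short steps, each a Python script; the robot and the scene stay as the last script left them, time stands still between calls to the robot, and variables do not carry over. Pictures are saved under pics/ and viewed, at most 10 in all, crops included, and the job is handed in when it is done.

```bash
ls; mkdir -p pics; python3 - <<'E'
from plant import *
import cv2,numpy as np
for n in("scene","top"):
    p,d=get_image(n); cv2.imwrite(f"pics/{n}0.png",cv2.cvtColor(p,cv2.COLOR_RGB2BGR)); np.save(f"pics/{n}0.npy",d)
    c=get_calibration(n); print(n,np.round(c["intrinsics"],1).tolist(),c["dist_coeffs"],np.round(c["world_from_camera"],3).tolist())
print(observe())
E
```

```text
pics
scene [[526.7, 0.0, 277.5], [0.0, 526.7, 209.8], [0.0, 0.0, 1.0]] [-0.10855272  0.          0.          0.          0.        ] [[0.796, 0.428, -0.428, 1.114], [0.605, -0.57, 0.556, -0.802], [-0.006, -0.701, -0.713, 1.144], [0.0, 0.0, 0.0, 1.0]]
top [[415.8, 0.0, 279.0], [0.0, 415.8, 210.9], [0.0, 0.0, 1.0]] [0.01501374 0.         0.         0.         0.        ] [[0.011, -0.998, 0.062, 0.432], [-1.0, -0.011, -0.003, -0.015], [0.004, -0.062, -0.998, 1.181], [0.0, 0.0, 0.0, 1.0]]
{'time_s': 0.1, 'q': array([ 9.82915459e-01,  2.21171830e-01,  1.52752764e+00, -3.05303968e-07,
        1.39471251e+00, -1.26111601e-01]), 'joint_velocities': array([ 0.00113161, -0.00145566, -0.00343834,  0.00153365,  0.00036458,
       -0.00199223]), 'joint_torque': array([-7.25813170e-04, -4.98243749e+01, -3.90547907e+01, -3.32321833e-04,
        5.63144495e-03,  1.13650844e-05]), 'eef_pos': array([0.27815249, 0.55906266, 0.23027705]), 'tcp_rot': array([-3.13978774e+00, -2.28531635e-04,  2.67982323e+00]), 'ft_force': array([0.03428709, 0.29375401, 0.15737885]), 'torque': array([-0.04306653,  0.00184774, -0.05080672]), 'grasp_force': 0.0, 'opening': 0.08524429016400029}
```

View pics/scene0.png

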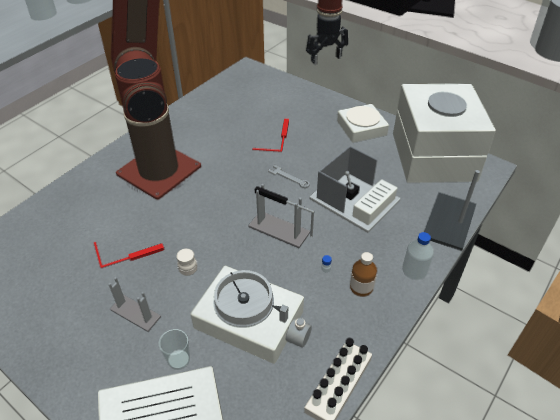

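View pics/top0.png

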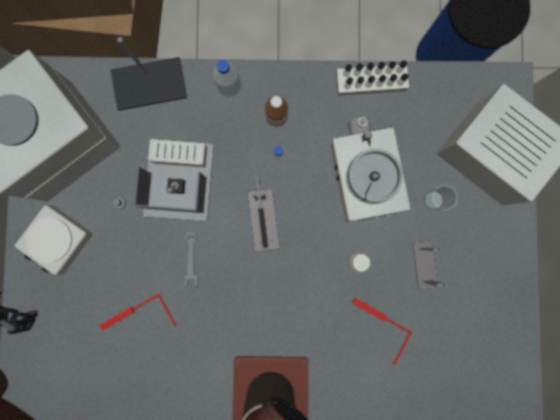

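The scene view shows the pump at (245,305) and the black rod in the larger rest at (282,205). The station is at (355,195). The red rods at (150,250) and (280,140) and the small rest at (133,305) are decoys. In the top view the same items are the wheel at (374,177) with its mark running to about (367,197), the rod and rest at (263,220), and the station at (178,180). The black rod in the larger rest fits the description.

```bash
cat > h.py <<'E'
from plant import *
import cv2,numpy as np
def ray(n,px,z,c=None):
    "pixels -> world points on the plane at height z"
    c=c or get_calibration(n); K=np.array(c["intrinsics"]);T=np.array(c["world_from_camera"])
    u=cv2.undistortPoints(np.array(px,float).reshape(-1,1,2),K,np.array(c["dist_coeffs"])).reshape(-1,2)
    d=np.c_[u,np.ones(len(u))]@T[:3,:3].T
    return T[:3,3]+d*((z-T[2,3])/d[:,2:])
def pts(depth,c):
    "world point of every pixel"
    K=np.array(c["intrinsics"]);T=np.array(c["world_from_camera"]);h,w=depth.shape
    g=np.stack(np.meshgrid(np.arange(w),np.arange(h)),-1).reshape(-1,1,2).astype(float)
    u=cv2.undistortPoints(g,K,np.array(c["dist_coeffs"])).reshape(-1,2)
    P=np.c_[u,np.ones(len(u))]*depth.reshape(-1,1)
    return (P@T[:3,:3].T+T[:3,3]).reshape(h,w,3)
def snap(n,tag):
    c=get_calibration(n);p,d=get_image(n);cv2.imwrite(f"pics/{tag}.png",cv2.cvtColor(p,cv2.COLOR_RGB2BGR))
    np.savez(f"pics/{tag}.npz",p=p,d=d,K=c["intrinsics"],D=c["dist_coeffs"],T=c["world_from_camera"]);return p,d,c
def load(tag):
    f=np.load(f"pics/{tag}.npz");return f["p"],f["d"],dict(intrinsics=f["K"],dist_coeffs=f["D"],world_from_camera=f["T"])
E
python3 - <<'E'
from h import *
r=lambda px,z:print(np.round(ray("top",px,z),3)[:,:2].tolist())
r([(374,177),(367,197)],.112); r([(366,138)],.108)
r([(264,247),(262,210),(258,182)],.13); r([(176,186)],.08); r([(143,170),(207,175),(143,205),(203,210)],.12)
r([(178,152)],.062)
T=np.array(get_calibration("wrist")["world_from_camera"]);o=observe()
from scipy.spatial.transform import Rotation as R
M=R.from_euler("xyz",o["tcp_rot"]).as_matrix(); print(np.round(M.T@(T[:3,3]-o["eef_pos"]),3),np.round(M.T@T[:3,:3],2), get_calibration("wrist")["intrinsics"])
im=cv2.imread("pics/top0.png"); a=cv2.resize(im[120:230,125:215],None,fx=4.4,fy=4.4,interpolation=2)
b=cv2.resize(im[165:275,235:295],None,fx=4.4,fy=4.4,interpolation=2)
cv2.imwrite("pics/crop1.png",np.hstack([a,b]))
for p in [(0.33,0.,.4),(0.4,0.,.4),(0.45,.1,.4),(.4,-.2,.4),(.45,-.2,.4),(.42,.25,.4)]:
  print(p,inverse_kinematics(p,[np.pi,0,np.pi]) is not None,inverse_kinematics(p,[np.pi,0,0]) is not None)
E
```

```text
[[0.589, -0.263], [0.536, -0.245]]
[[0.692, -0.244]]
[[0.405, 0.018], [0.499, 0.025], [0.57, 0.036]]
[[0.563, 0.256]]
[[0.599, 0.331], [0.588, 0.167], [0.509, 0.329], [0.498, 0.176]]
[[0.658, 0.257]]
[ 0.082  0.    -0.143] [[-0.   -0.95 -0.32]
 [ 1.   -0.   -0.  ]
 [ 0.   -0.32  0.95]] [[361.84863633   0.         276.18825385]
 [  0.         361.84863633 214.55679945]
 [  0.           0.           1.        ]]
(0.33, 0.0, 0.4) True True
(0.4, 0.0, 0.4) True True
(0.45, 0.1, 0.4) True True
(0.4, -0.2, 0.4) True True
(0.45, -0.2, 0.4) True True
(0.42, 0.25, 0.4) True True
```

View pics/crop1.png

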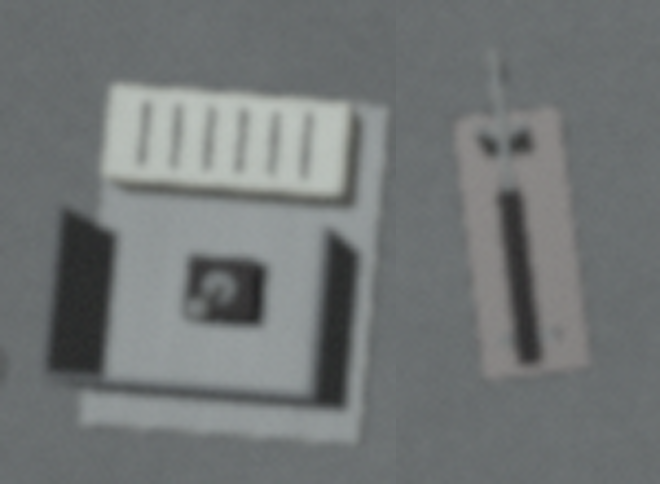

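The crop confirms the targets. The black handle and steel shank lie in the larger rest. The station has its box on the +x side, its guard towards the robot, and the lever ball at about (200,300) in the crop. Next I take close views with the wrist camera.

```bash
python3 - <<'E'
from h import *
pi=np.pi
for tag,x,y in(("w_st",.53,.256),("w_rest",.45,.02),("w_pump",.55,-.26)):
    movep([x,y,.30],[pi,0,pi]); snap("wrist",tag)
    p,d,c=load(tag); P=pts(d,c); print(tag,observe()["time_s"],np.round(observe()["q"],2), (d>0).mean())
cv2.imwrite("pics/three.png",cv2.resize(np.hstack([cv2.imread(f"pics/{t}.png") for t in("w_st","w_rest","w_pump")]),None,fx=.47,fy=.47,interpolation=3))
E
```

```text
w_st 1.6333 [ 0.32  0.1   1.54  0.    1.51 -1.25] 0.9958715986394557
w_rest 2.6667 [-0.13 -0.25  1.86  0.    1.53 -1.7 ] 0.9959651360544217
w_pump 3.8583 [-0.57  0.14  1.49  0.    1.51 -2.14] 0.9961394557823129
```

View pics/three.png

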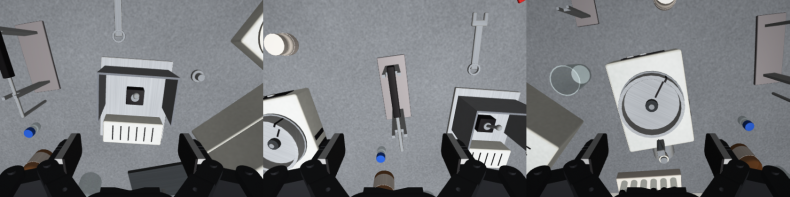

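The three wrist views have image down = +x. They show the station at (137,105), the rod and rest at (395,105) and the wheel at (652,105) with its mark pointing up, towards the robot. Everything is fully visible. Now I extract the geometry.

```bash
cat > ex.py <<'E'
from h import *
from scipy.optimize import least_squares
def wheel(tag,near):
    p,d,c=load(tag);P=pts(d,c);near=np.array(near)
    r=np.hypot(*(P[...,:2]-near).transpose(2,0,1)); m=(abs(P[...,2]-.112)<.006)&(r<.085)&(r>.05); Q=P[m]
    # both rim edges -> mean radius ring: fit with robust loss
    f=least_squares(lambda v:np.hypot(Q[:,0]-v[0],Q[:,1]-v[1])-v[2],[*near,.066],loss="soft_l1",f_scale=.003).x
    z=np.median(Q[:,2]); g=cv2.cvtColor(p,cv2.COLOR_RGB2GRAY)
    W=ray("wrist",np.argwhere(m)[:,::-1],.112,c)[:,:2]-f[:2]; rr=np.hypot(*W.T); a=np.arctan2(W[:,1],W[:,0]); gg=g[m].astype(float)
    k=(rr>.0625)&(rr<.0695)&(gg<95)
    am=np.angle(np.exp(1j*a[k]).mean()); return f,z,am,k.sum(),np.degrees(np.abs(np.angle(np.exp(1j*(a[k]-am))))),np.percentile(gg,[1,5,20,50])
def rect(Q):
    return cv2.minAreaRect((Q[:,:2]*1000).astype(np.float32))
E
python3 - <<'E'
from ex import *
f,z,am,n,sp,pc=wheel("w_pump",(.589,-.263)); print("wheel",np.round(f,4),z,"mark",am,n,np.round(np.percentile(sp,[50,90]),1) if n else 0,pc)
p,d,c=load("w_pump");P=pts(d,c);Z=P[...,2]
near=lambda P,x,y,r:np.hypot(P[...,0]-x,P[...,1]-y)<r
m=(abs(Z-.07)<.004)&near(P,.59,-.263,.17); print("housing",rect(P[m]))
m=(abs(Z-.118)<.004)&near(P,.70,-.24,.04)&(P[...,0]>f[0]+.073); print("post",m.sum(),P[m].mean(0))
m=(Z>.1)&(Z<.116)&near(P,*f[:2],.097)&(np.hypot(P[...,0]-f[0],P[...,1]-f[1])>.073); Q=P[m];print("cone",len(Q),Q.mean(0), np.round(Q[np.argsort(np.hypot(*(Q[:,:2]-f[:2]).T))[:6]],4))
p,d,c=load("w_st");P=pts(d,c);Z=P[...,2]
m=(abs(Z-.062)<.004)&near(P,.658,.257,.1);print("box",rect(P[m]),Z[m].mean())
m=(abs(Z-.12)<.004)&near(P,.56,.256,.15);print("guard top",m.sum(),rect(P[m]));Q=P[m];
m=(Z>.075)&(Z<.1)&near(P,.56,.256,.05);Q=P[m];print("ball",len(Q),Q.mean(0),Q[:,2].max(),Q.min(0))
m=(abs(Z-.042)<.003)&near(P,.56,.256,.06);print("block",rect(P[m]))
m=(abs(Z-.012)<.003)&near(P,.56,.256,.2);print("base",rect(P[m]))
p,d,c=load("w_rest");P=pts(d,c);Z=P[...,2];g=p.max(-1)
m=(Z>.127)&(Z<.145)&(g<70)&near(P,.46,.02,.12);print("handle",m.sum(),rect(P[m]),np.median(Z[m]))
m=(Z>.127)&(Z<.140)&(g>=70)&near(P,.54,.03,.1);Q=P[m];print("shank",len(Q),rect(Q),np.median(Q[:,2]))
m=(abs(Z-.010)<.004)&near(P,.46,.02,.13);print("restbase",rect(P[m]))
E
```

```text
wheel [ 0.5948 -0.2681  0.0653] 0.11204462520787184 mark 2.9806551355418307 160 [ 19.2 154.4] [ 57.5  69.  129.  184. ]
housing ((622.8806762695312, -297.0364990234375), (251.85397338867188, 237.15130615234375), 11.315083503723145)
post 266 [ 0.69990339 -0.24728991  0.1176128 ]
cone 125 [ 0.68228831 -0.25068279  0.11133583] [[ 0.6712 -0.2531  0.1102]
 [ 0.6714 -0.2531  0.108 ]
 [ 0.6718 -0.2542  0.1093]
 [ 0.672  -0.2531  0.111 ]
 [ 0.672  -0.2521  0.1089]
 [ 0.6732 -0.2542  0.1109]]
box ((640.9902954101562, 263.7689208984375), (152.9110565185547, 103.37529754638672), 84.5500259399414) 0.06222381080813357
guard top 1978 ((554.0403442382812, 270.5090026855469), (159.80801391601562, 102.5955581665039), 86.13807678222656)
ball 144 [0.55224198 0.27064096 0.09342484] 0.09682208017205107 [0.54675326 0.26387268 0.08805799]
block ((546.8914184570312, 269.3989562988281), (92.16255950927734, 45.69386672973633), 1.041664481163025)
base ((557.5137329101562, 239.55638122558594), (347.92047119140625, 303.137939453125), 55.02239990234375)
handle 1714 ((471.9915771484375, 25.15907096862793), (133.2117919921875, 25.8726806640625), 7.3995513916015625) 0.13926142114493953
shank 679 ((514.425048828125, 32.47732925415039), (146.16766357421875, 29.76253318786621), 2.934385299682617) 0.13323623803443885
restbase ((480.25604248046875, 26.138879776000977), (170.2337646484375, 70.19825744628906), 7.742843151092529)
```

```bash
python3 - <<'E'
from ex import *
near=lambda P,x,y,r:np.hypot(P[...,0]-x,P[...,1]-y)<r
p,d,c=load("w_rest");P=pts(d,c);Z=P[...,2];g=p.max(-1)
a=.135;R=np.array([[np.cos(a),np.sin(a)],[-np.sin(a),np.cos(a)]])
L=(P[...,:2]-[.4803,.0261])@R.T
m=(abs(Z-.139)<.003)&(abs(L[...,1])<.02)&(abs(L[...,0])<.12)&(g<70);q=L[m]
print("handle x pct",np.percentile(q[:,0],[0,1,5,50,95,99,100]),"y",np.percentile(q[:,1],[1,5,50,95,99]),np.polyfit(q[:,0],q[:,1],1))
m=(abs(Z-.1335)<.002)&(abs(L[...,1])<.012)&(L[...,0]>.03);q=L[m];print("shank",len(q),q.min(0),q.max(0),q.mean(0))
m=(Z>.1415)&(Z<.153)&near(P,.48,.026,.12);q=L[m];
for s in(q[q[:,0]<0],q[q[:,0]>0]):print("fork",len(s),np.round(s.min(0),4),np.round(s.max(0),4),np.round(s.mean(0),4))
p,d,c=load("w_pump");g=cv2.cvtColor(p,cv2.COLOR_RGB2GRAY)
C=np.array([.5948,-.2681])
for z,r0,r1 in((.086,.020,.052),(.112,.063,.069)):
    th=np.radians(np.arange(0,360,1.)); out=[]
    T=np.linalg.inv(c["world_from_camera"])
    rv=cv2.Rodrigues(T[:3,:3])[0]
    rs=np.linspace(r0,r1,8)
    W=np.array([[C[0]+r*np.cos(t),C[1]+r*np.sin(t),z] for t in th for r in rs])
    px=cv2.projectPoints(W,rv,T[:3,3],c["intrinsics"],c["dist_coeffs"])[0].astype(np.float32).reshape(len(th),-1,2)
    v=cv2.remap(g,px[...,0].copy(),px[...,1].copy(),1).mean(1); i=np.argsort(v)[:14]
    print(z,np.median(v),sorted((int(th[k]),int(v[k])) for k in i))
im=cv2.imread("pics/w_pump.png")[110:350,150:400];cv2.imwrite("pics/pumpcrop.png",cv2.resize(im,None,fx=2.4,fy=2.4,interpolation=2))
E
```

```text
handle x pct [-0.07491107 -0.07410308 -0.07067115 -0.02870825  0.01902341  0.02311325
  0.05818033] y [-0.00680676 -0.00621376 -0.00018364  0.00583752  0.00641457] [ 0.00066187 -0.00014578]
shank 473 [ 0.03005805 -0.01123554] [0.10790275 0.01123468] [ 0.0668164  -0.00026097]
fork 113 [-0.063  -0.0171] [-0.0338  0.0169] [-0.0595 -0.0007]
fork 126 [ 0.0565 -0.0153] [0.0636 0.0147] [ 0.059  -0.0004]
0.086 184.0 [(2, 42), (2, 43), (2, 53), (2, 55), (2, 80), (2, 93), (2, 119), (2, 128), (2, 146), (2, 153), (2, 162), (2, 167), (2, 171), (2, 176)]
0.112 175.9375 [(2, 42), (2, 45), (2, 70), (2, 86), (2, 143), (2, 153), (2, 158), (3, 158), (3, 158), (3, 158), (3, 158), (3, 159), (3, 159), (3, 159)]
```

View pics/pumpcrop.png

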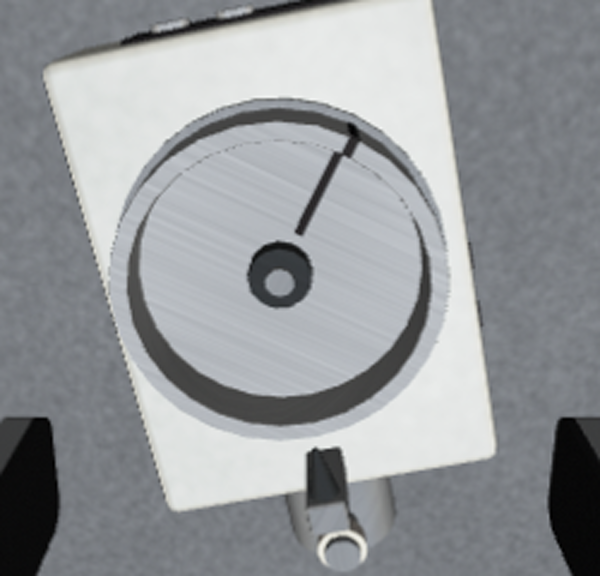

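The crop shows the mark running from (300,233) on the web to (353,130) on the rim, and the pointer at (323,455). I'll take a precise mark angle, then grip the rim clear of the pointer and turn it in one stroke.

```bash
cat >> ex.py <<'E'
C=np.array([.5948,-.2681]); PA=.1955
def mark(tag,C=C):
    p,d,c=load(tag);g=cv2.cvtColor(p,cv2.COLOR_RGB2GRAY);T=np.linalg.inv(c["world_from_camera"]);rv=cv2.Rodrigues(T[:3,:3])[0];res=[]
    for z,r0,r1 in((.086,.024,.048),(.112,.063,.069)):
        th=np.radians(np.arange(0,360,.5));rs=np.linspace(r0,r1,8)
        W=np.array([[C[0]+r*np.cos(t),C[1]+r*np.sin(t),z] for t in th for r in rs])
        px=cv2.projectPoints(W,rv,T[:3,3],c["intrinsics"],c["dist_coeffs"])[0].astype(np.float32).reshape(len(th),-1,2)
        v=cv2.remap(g,px[...,0].copy(),px[...,1].copy(),1).mean(1); w=np.clip(120-v,0,None)
        res.append((round(float(np.angle((w*np.exp(1j*th)).sum())),4),round(float(abs((w*np.exp(1j*th)).sum())/max(w.sum(),1e-9)),4)))
    return res
E
cat > turn.py <<'E'
from ex import *
pi=np.pi
def pose(phi,z,C=C,r=.066):
    return [C[0]+r*np.cos(phi),C[1]+r*np.sin(phi),z],[pi,0,phi-pi/2]
def turn(phi0,dphi,f=25):
    n=max(1,int(np.ceil(abs(dphi)/.2)))
    for ph in np.linspace(phi0,phi0+dphi,6):
        for z in(.16,.092): assert inverse_kinematics(*pose(ph,z)) is not None,ph
    gripper_to(.032); movep(*pose(phi0,.17)); p,r=pose(phi0,.092)
    if move_l(p,feed=.12,max_force=10): print("CONTACT",observe()["eef_pos"]); return
    f0=observe()["ft_force"]; gripper_to(0,f_grip=f); o=observe();print("grip",o["opening"],o["grasp_force"],o["ft_force"]-f0)
    mx=0
    for ph in np.linspace(phi0,phi0+dphi,n+1)[1:]:
        p,r=pose(ph,.092); move_l(p,feed=.08,rotation=r); mx=max(mx,np.linalg.norm(observe()["ft_force"]-f0))
    print("max f",mx,observe()["eef_pos"],p); gripper_to(.032); p,_=pose(phi0+dphi,.17); move_l(p,feed=.2); print(observe()["time_s"])
E
python3 - <<'E'
from turn import *
m=mark("w_pump");print(m)
a=m[0][0]; assert 2.5<a<2.85 and abs(a-m[1][0])<.06
turn(4.3,PA-(m[0][0]+m[1][0])/2)
movep([.55,-.26,.30],[pi,0,pi]);snap("wrist","w_p2");print(mark("w_p2"),observe()["time_s"],observe()["q"])
E
```

```text
[(2.6948, 0.9997), (2.6984, 0.9999)]
grip 0.0074168722375623055 24.272404611110687 [ 6.22453921  4.75097626 -0.12135147]
max f 11.204347446738224 [ 0.58100283 -0.20565693  0.09354254] [np.float64(0.5798753721461787), np.float64(-0.20380960037902285), 0.092]
11.5333
[(0.2024, 0.9997), (-0.2425, 0.836)] 14.1333 [-5.71058097e-01  1.45560068e-01  1.48453393e+00  3.08258293e-05
  1.51198524e+00 -2.14163734e+00]
```

The mark now reads 0.202 rad against the pointer at 0.196 rad, so the wheel is done. Now the rod.

```bash
cat > st.py <<'E'
from h import *
pi=np.pi
RO=np.array([.4654,.0240]);RY=.1355
SO=np.array([.5720,.2693]);SY=-.067
def rod_at_station(legx,z,y=0):   # leg at station x=legx, rod axis at z
    u=np.array([np.cos(SY),np.sin(SY)]);v=np.array([-u[1],u[0]])
    return [*(SO+u*(legx-.120)+v*y),z-.019]
SR=[pi,0,SY+pi];RR=[pi,0,RY+pi]
E
python3 - <<'E'
from st import *
for z in(.27,.18):
  for l in(-.047,.02): assert inverse_kinematics(rod_at_station(l,z),SR) is not None
gripper_to(.05); movep([*RO,.20],RR)
print(move_l([*RO,.111],feed=.12,max_force=10)); f0=observe()["ft_force"]
gripper_to(0,f_grip=100); o=observe(); print("grip",o["opening"],o["grasp_force"],o["ft_force"]-f0)
move_l([*RO,.251],feed=.12); o=observe();print(o["opening"],o["ft_force"]-f0,o["torque"])
snap("wrist","lift"); snap("scene","lift_s"); print(o["time_s"])
a=cv2.imread("pics/lift.png");b=cv2.imread("pics/lift_s.png")[100:310,200:480]
cv2.imwrite("pics/lift2.png",np.hstack([cv2.resize(a,(400,300)),cv2.resize(b,(400,300))]))
E
```

```text
False
grip 0.012505315203282276 97.66517758369446 [-1.15076087  1.95903664  5.35761657]
0.012260985361251036 [-0.05395618  1.25510636 -1.52510313] [-0.00019908  0.0278529  -0.01678954]
18.275
```

View pics/lift2.png

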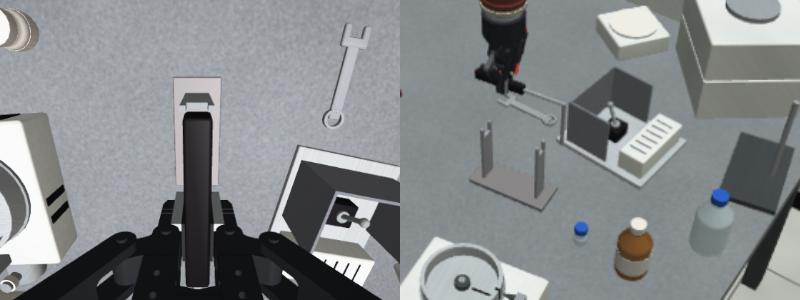

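The rod is held level (left: handle centred between the fingers; right: leg hanging at about (563,125)). The rest stands empty. Next comes the reach over the guard.

```bash
python3 - <<'E'
from st import *
move_l(rod_at_station(-.047,.27),feed=.2,rotation=SR)
print(move_l(rod_at_station(-.047,.181),feed=.1,max_force=5),observe()["eef_pos"]); f0=observe()["ft_force"]
print(move_l(rod_at_station(-.005,.181),feed=.06,max_force=8),observe()["ft_force"]-f0)
hit=move_l(rod_at_station(.022,.181),feed=.03,max_force=5)
o=observe();u=np.array([np.cos(SY),np.sin(SY)]);print(hit,"leg x",(o["eef_pos"][:2]-SO)@u+.12,o["ft_force"]-f0,o["opening"],o["time_s"])
snap("scene","push_s")
cv2.imwrite("pics/push.png",cv2.resize(cv2.imread("pics/push_s.png")[130:240,290:430],None,fx=4,fy=4,interpolation=2))
E
```

```text
False [0.40591862 0.2807573  0.16280024]
False [ 0.88257172 -0.42599024  0.76724311]
True leg x 0.012470637419388406 [-1.08927079 -0.12471037  2.69687072] 0.012232882303185812 22.375
```

View pics/push.png

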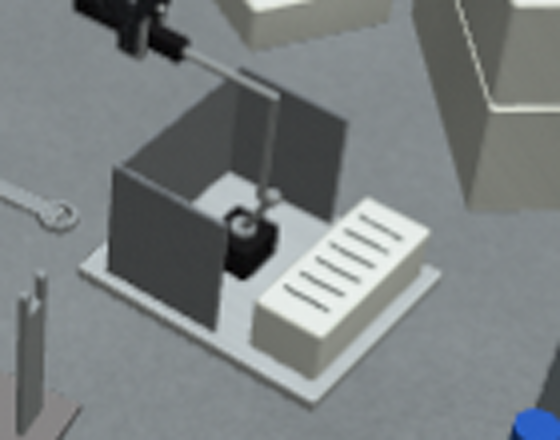

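The leg tip sits behind the ball at about (268,190) and the lever leans towards the box. I'll nudge once more to be sure of the stop, back off, and measure the ball.

```bash
python3 - <<'E'
from st import *
f0=observe()["ft_force"];u=np.array([np.cos(SY),np.sin(SY)]);v=np.array([-u[1],u[0]])
lx=lambda:(observe()["eef_pos"][:2]-SO)@u+.12
hit=move_l(rod_at_station(.020,.181),feed=.03,max_force=8);print(hit,lx(),observe()["ft_force"]-f0)
move_l(rod_at_station(-.03,.181),feed=.12);move_l(rod_at_station(-.04,.27),feed=.15)
for n in("wrist","scene"):
    p,d,c=snap(n,"after_"+n);P=pts(d,c);Z=P[...,2];L=np.stack([(P[...,:2]-SO)@u,(P[...,:2]-SO)@v],-1)
    m=(Z>.078)&(Z<.1)&(abs(L[...,0])<.04)&(abs(L[...,1])<.02);print(n,m.sum(),L[m].mean(0) if m.any() else 0,Z[m].max() if m.any() else 0)
print(observe()["time_s"])
E
```

```text
True 0.012502473197886887 [-0.74571679 -0.28460935  2.76904233]
wrist 0 0 0
scene 19 [ 0.0228665  -0.00206111] 0.09748641673545011
23.9917
```

The ball now sits at +22.9 mm, so the switch is fully on. Now the rod goes back to the rest.

```bash
python3 - <<'E'
from st import *
move_l([*RO,.251],feed=.2,rotation=RR)
move_l([*RO,.150],feed=.15)
f0=observe()["ft_force"];print(move_l([*RO,.1113],feed=.05,max_force=6),observe()["eef_pos"],observe()["ft_force"]-f0)
gripper_to(.05);move_l([*RO,.20],feed=.12)
movep([.45,.02,.30],[pi,0,pi])
p,d,c=snap("wrist","back");P=pts(d,c);Z=P[...,2];g=p.max(-1)
a=.135;R=np.array([[np.cos(a),np.sin(a)],[-np.sin(a),np.cos(a)]]);L=(P[...,:2]-[.4803,.0261])@R.T
m=(abs(Z-.139)<.003)&(abs(L[...,1])<.02)&(abs(L[...,0])<.12)&(g<70);q=L[m]
print("handle",np.percentile(q[:,0],[1,5,95,99]),np.percentile(q[:,1],[1,50,99]),np.median(Z[m]),np.polyfit(q[:,0],q[:,1],1),np.polyfit(q[:,0],Z[m],1))
m=(abs(Z-.1335)<.003)&(abs(L[...,1])<.012)&(L[...,0]>.03);print("shank",m.sum(),L[m].max(0),L[m].mean(0))
u=np.array([np.cos(SY),np.sin(SY)]);v=np.array([-u[1],u[0]]);L=np.stack([(P[...,:2]-SO)@u,(P[...,:2]-SO)@v],-1)
m=(Z>.078)&(Z<.1)&(abs(L[...,0])<.04)&(abs(L[...,1])<.02);print("ball",m.sum(),L[m].mean(0) if m.any() else 0)
from ex import mark
movep([.55,-.26,.30],[pi,0,pi]);snap("wrist","w_p3");snap("scene","end_s");print(mark("w_p3"),observe()["time_s"])
a=cv2.imread("pics/w_p3.png")[110:350,150:400];b=cv2.imread("pics/end_s.png")[130:370,170:420]
cv2.imwrite("pics/end.png",np.hstack([cv2.resize(x,(390,375)) for x in(a,b)]))
E
```

```text
True [0.46457975 0.02408302 0.11200941] [-1.78748311e+00  4.79598938e-03  5.73659940e+00]
handle [-0.07554058 -0.07230348  0.01731764  0.02176418] [-0.00610898  0.00051613  0.00707377] 0.13926107648186398 [-0.00110871  0.0004767 ] [0.0002392  0.13924722]
shank 505 [0.10675721 0.01187319] [0.06598519 0.00060459]
ball 168 [ 0.01935589 -0.0026636 ]
[(0.2018, 0.9997), (0.2106, 0.9999)] 30.125
```

View pics/end.png

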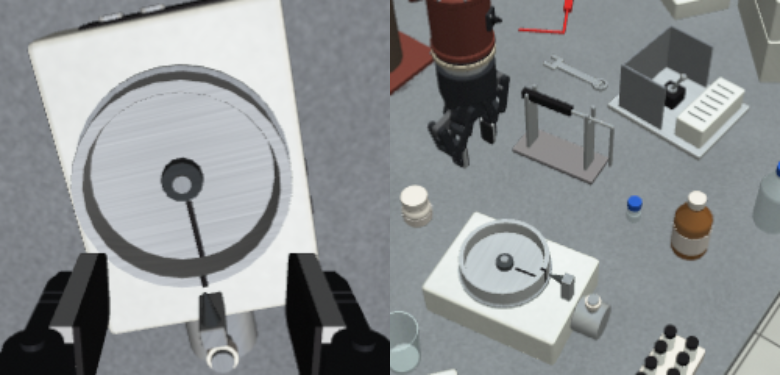

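The left view shows the mark running from (187,200) to (205,285), straight at the pointer tip at (210,295). The right view shows the rod in both forks, the lever over towards the box, and the bystanders in place.

```bash
python3 -c "
from plant import *
print(job_done())"
```

```text
the job is handed in; nothing more can be done
None
```

I handed the job in at about 30 s of robot time: the mark is within about 1° of the pointer, the switch is pushed to its stop with the rod, and the rod is back in both forks within about 1 mm of where it lay, with nothing else seen to have moved.

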